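# Turn a polished flute-stand base over through the turn-over box

### The job

The rosewood flute-stand base has just had its face polished and must go on to the felted catch ramp of the turn-over box feet up: set it feet down on the box's infeed sill and let go, then, with the bone spatula held as a push-stick, push it steadily from behind under the dust flap until it tips over the edge by itself and comes to rest upside down on the ramp. Do not touch the flap with the gripper or arm (the base and the spatula may push it), and lay the spatula back flat on the bench, not dropped, with the flap fallen shut. Leave the bending bar, lip rest and whetstone where they lie.

Things in the scene. Friction and masses are not known exactly. Their poses are not given: they have to be found in the camera images.
- box: Pale beech turn-over box, fixed, open above, 358 (x) by 172 mm (y). Origin at bench level under the set-down spot of its sill; +x is the pushing direction, roughly away from the robot. Level infeed sill: top 100 mm above the bench, x = -52 to +154 mm, 148 mm wide between cheeks standing 14 mm above it. Posts and header rail of the flap: x = 73 to 95 mm, top 160 mm above the bench.
- tip_edge (a point): Middle of the sharp tipping edge that ends the sill, on the sill's top (box frame 154, 0, 100 mm). Beyond it is a plain drop to the catch ramp.
- flap_line (a point): Point on the sill's top right under the flap's hinge (box frame 84, 0, 100 mm).
- ramp_foot (a point): Low end of the green-felted catch ramp, at the foot of the drop (box frame 157, 0, 12 mm). The ramp rises away from the edge at 0.2 rad to an end board at x = 294 mm; side boards 148 mm apart, 72 mm high.
- flap (a joint): Dust flap: light wooden leaf 136 wide, 45 long, 3 mm thick, hung from a pin 50 mm above the sill. 0 rad shut, grows to 1.6 as it swings the pushing way only; a weak spring (0.1 N) shuts it; its polished brass edge slides easily. Lying on the base's top it stands at 0.65 rad, its lower edge 27 mm past the hinge line: the tail of the base leaves it before the base tips.
- base: Flute-stand base: dark rosewood plate 64 (x) by 130 (y) by 8 mm on two runner feet 6 mm high (56 mm long in x, at y = +-48 mm); 14 mm high, 85 g. Origin at the centre of the underside, z up when feet down, as at the start. On the sill its x goes along the push, either way round. Pushed over the edge slowly (0.02 to 0.08 m/s) it turns over and lands face down; a fast shove may not turn it.
- spatula: Straight white bone spatula 200 (x) by 26 (y) by 7 mm thick, ends blunt, 65 g, lying flat on the bench; origin at the centre of its underside. Held level with its underside 3 to 6 mm above the sill its end meets the edge of the base's plate (6 to 14 mm above the sill). Either end or face will do.
- bending_bar: Steel heat-bending bar on the bench, 180 (x) by 20 (y) by 14 mm high, the last 30 mm at +x slimmer; origin at mid-length of its underside. Bystander.
- lip_rest: Amber horn lip rest on the bench, a small saddle 70 (x) by 30 (y) by 20 mm high; origin at the centre of its underside. Bystander.
- whetstone: Grey whetstone on the bench, 70 (x) by 32 (y) by 22 mm high; origin at the centre of its underside. Bystander.

How it is judged:
On the way, in this order (a step that is already met when the one before it is completed fails the run):
1. the base stands feet down on the infeed sill before the shut flap, let go (x of base in the frame of box between -0.045 and 0.05 m and z of base in the frame of box between 0.095 and 0.104 m and angle between base's own z axis and vertical below 0.06 rad and contact force between the fingers and base below 0.05 N and value of joint flap below 0.1 rad), for 0.2 s.
2. pushed by the spatula, the base is under the flap and holds it open (x of base in the frame of box between 0.065 and 0.15 m and value of joint flap above 0.35 rad and angle between base's own z axis and vertical below 0.3 rad and contact force between spatula and base above 0.02 N and contact force between the fingers and base below 0.05 N).
At the end, for the whole second after the job is handed in: Base upside down and still on the catch ramp (own z axis over 2.80 rad from upright, origin 170 to 280 mm along the box's x); flap shut (under 0.1 rad); spatula flat and still on the bench (tilt under 0.08 rad); bar, lip rest and whetstone moved less than 25 mm (angle between base's own z axis and vertical above 2.8 rad and x of base in the frame of box between 0.17 and 0.28 m and z of base in the frame of box below 0.07 m and linear speed of each of base, spatula below 0.02 m/s and value of joint flap below 0.1 rad and height (world z) of spatula below 0.012 m and (angle between spatula's own z axis and vertical below 0.08 rad or angle between spatula's own z axis and vertical above 3.06 rad)); the robot touches nothing.
It fails at once if the gripper or arm touches the flap (more than 0.2 N) (contact force between any of the fingers, the arm and flap above 0.2 N).
It fails at once if the spatula is dropped or thrown (moving faster than 0.8 m/s out of the gripper) (linear speed of spatula above 0.8 m/s and contact force between the fingers and spatula below 0.02 N).
It fails at once if the bending bar, lip rest or whetstone is moved more than 25 mm (distance of any of bending_bar, lip_rest, whetstone from where it was at the start of the episode above 0.025 m).
It also fails if it takes over 72 s, if anything falls off the work surface, if the arm or the gripper's body presses on something with over 40 N, if the wrist force passes 120 N, or if a joint passes its speed limit or range.

### The arm

A 7-joint arm with a two-finger parallel gripper is mounted at the origin on the work surface. World frame = base frame: x ahead of the robot, y to its left, z up, the work surface at z = 0. Lengths are in m, angles in rad, forces in N, time in s.
With the tool pointing down it reaches from about 0.35 to 0.9 m from the base axis. Payload 8.1 kg.
Tool frame: the origin (TCP) lies at the centre of the arm's flange, where the gripper is bolted on; the fingertips stand 178 mm ahead of it and the grasp point (between the pads) lies 159 mm ahead of it; z points along the fingers, y is the direction in which the jaws open and shut (so a half turn about z gives the same grasp; the last joint's range is limited). The gripper opens to 92 mm and grips with 3 to 60 N. Pads are 19 mm wide; open, the fingers measure 130 mm over their backs; the gripper's body (75 mm by 190 mm) begins 47 mm behind the grasp point.
Start: joints at [-1.264, 0.434, 0.025, 1.573, -0.012, 1.134, -0.075], TCP at [0.249, 0.573, 0.405] pointing down, gripper open.
Joint ranges: [-2.62, 2.62], [-0.44, 2.09], [-1.27, 1.32], [0.08, 2.57], [-1.32, 4.46], [0.12, 2], [-2.74, 2.74]. Speed limits (rad/s): [2.22, 2.22, 3.01, 3.01, 3.14, 3.14, 3.14].

### API

Orientations are given as a rotation vector (axis times angle).
In Python, from cell import arm, get_image, camera_model gives the robot as it stands. The module is installed in compiled form; this text tells all that it offers.
- The arm moves only by the shell command python3 -m pendant 'ROWS' [FORCE]. ROWS is JSON, a list that holds one entry, the list of rows, each a list of 7 numbers: the shift along the tool's x, y, z in mm, then the turn, a rotation vector about the tool's x, y, z in rad, then the closure, from -1 (fully open) to 1 (shut). In form: [[[x, y, z, rx, ry, rz, hand], ...]]. A call has 1 to 20 rows; each row is the pose to reach, as a shift and turn from the pose commanded when the call began, along the tool's axes at that moment; what a row does not reach only later rows make up. A row lasts 1/8 s, in which the tool goes at most 62.5 mm and 10.7 degrees, less where a joint would pass 70% of its speed; a pose out of reach is approached as far as the arm can. A call with a gripper value outside its range is refused whole. The fingers move at their own pace and stop on an object; FORCE is the grip in N (left out, the last holds). Time passes only in rows, so rows that repeat a pose let the fingers close. It gives the time, the measured TCP pose, the force and the opening at its end, in the units of the state.
- arm.observe(): the state, without advancing time (a new reading comes with each control period).
- get_image(name): name is "scene" or "top"; returns the picture (384x512x3 uint8, red, green, blue); there is no depth.
- camera_model(name): a dict with "fx", "fy", "cx", "cy" (pixels), "position" and "orientation" of the camera in the world. Camera axes: x right, y down, z forward; pixel columns grow to the right and rows downward; lengths in m; the calibration is good to about 2 mm. A picture is of the moment at which its call begins. camera_model takes no time and is no camera call.
- arm.sign_off(): hands the job in, once; it reports no verdict.
The state is a dict: "clock": time; "joints": joint angles; "dq": joint speeds; "joint_efforts": joint torques, N m; "position": TCP position; "ee_rot": TCP orientation; "force": force on the tool from outside, world axes, zero at the start; "ft_torque": the same for the moment, N m; "width": opening from 0.0 (shut) to 1.0 (fully open).
Only numpy, scipy, OpenCV 4.12 (cv2) and the standard library are available. Lean on these libraries where they do the work, as an engineer would, in place of code of your own. Each camera call takes 0.05 s, during which the arm holds its last target.

## Working session

There is one attempt and no reset: what is moved stays moved. The work goes in short steps, Python scripts to look and compute and a shell command to move; the robot and the scene stay as the last step left them, time stands still between calls to the robot, and variables do not carry over. Pictures are saved under pics/ and viewed, and the job is handed in when it is done.

```bash
mkdir -p pics; cat > h.py <<'E'
import numpy as np,cv2
from scipy.spatial.transform import Rotation as R
from cell import arm,get_image,camera_model
def save(n,f):
    im=get_image(n); cv2.imwrite('pics/'+f,im[:,:,::-1]); return im
def cam(n):
    c=camera_model(n); o=np.array(c['orientation'],float)
    Rm=o if o.shape==(3,3) else (R.from_rotvec(o).as_matrix() if o.size==3 else R.from_quat(o).as_matrix())
    return c,Rm,np.array(c['position'])
def ray(n,u,v,z):
    c,Rm,p=cam(n); d=Rm@np.array([(u-c['cx'])/c['fx'],(v-c['cy'])/c['fy'],1]); return p+d*(z-p[2])/d[2]
def proj(n,P):
    c,Rm,p=cam(n); q=Rm.T@(np.array(P)-p); return q[0]/q[2]*c['fx']+c['cx'],q[1]/q[2]*c['fy']+c['cy']
def st():
    s=arm.observe(); return s,np.array(s['position']),R.from_rotvec(s['ee_rot'])
E
python3 - <<'E'
from h import *
np.set_printoptions(precision=4,suppress=True)
print(camera_model('scene'),camera_model('top'))
save('scene','s0.png');save('top','t0.png')
s,p,r=st();print(s);print(r.as_matrix())
E
```

```text
{'fx': 376.5545262919095, 'fy': 376.5545262919095, 'cx': 259.04484307240045, 'cy': 185.09578669868012, 'position': array([ 1.0568, -0.4236,  0.6404]), 'orientation': array([-2.0984, -0.8896,  0.4511])} {'fx': 408.82679944396233, 'fy': 408.82679944396233, 'cx': 250.86200097214794, 'cy': 188.89762818038486, 'position': array([0.4908, 0.025 , 0.9509]), 'orientation': array([-2.1638,  2.1687, -0.1779])}
{'clock': 0.1, 'joints': array([-1.2636,  0.4352,  0.025 ,  1.574 , -0.0116,  1.134 , -0.0751]), 'dq': array([ 0.0008, -0.0019,  0.0002, -0.0024, -0.0018, -0.0003, -0.0006]), 'joint_efforts': array([  0.0036, -66.9125,   0.9882, -31.5145,  -0.0605,   0.0373,
         0.0001]), 'position': array([0.2489, 0.5731, 0.404 ]), 'ee_rot': array([-0.6393, -3.0757,  0.0023]), 'force': array([-0.371 ,  0.8422,  0.651 ]), 'ft_torque': array([-0.0491, -0.0103,  0.0422]), 'width': 1.0024787209019557}
[[-0.9172  0.3985 -0.0005]
 [ 0.3985  0.9172 -0.0014]
 [-0.0001 -0.0014 -1.    ]]
```

View pics/s0.png

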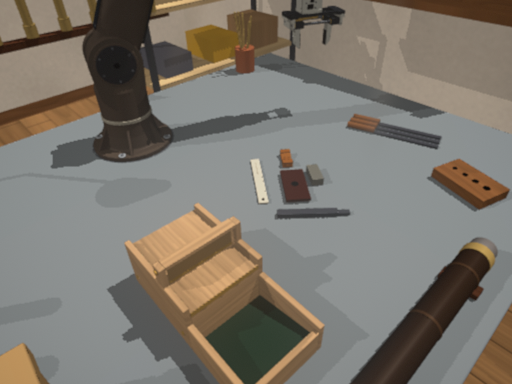

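View pics/t0.png

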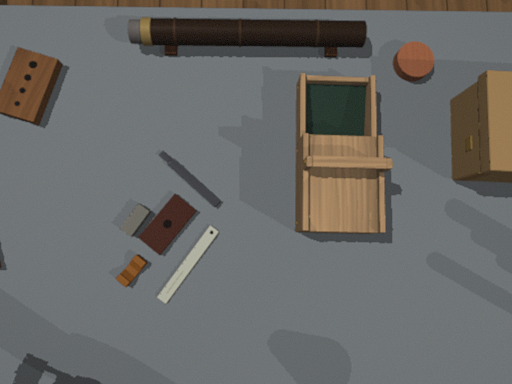

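```bash
python3 - <<'E'
from h import *
np.set_printoptions(precision=4,suppress=True)
im=cv2.imread('pics/t0.png')
cv2.imwrite('pics/t0a.png',cv2.resize(im[135:320,90:260],None,fx=3.2,fy=3.2,interpolation=cv2.INTER_CUBIC))
cv2.imwrite('pics/t0b.png',cv2.resize(im[60:250,280:410],None,fx=3.1,fy=3.1,interpolation=cv2.INTER_CUBIC))
b,g,r=[im[:,:,i].astype(int) for i in range(3)]
sub=np.zeros(b.shape,bool);sub[140:320,100:260]=1
masks={'spat':(sub&(r>170)&(g>160),.007),'base':(sub&(r-b>15)&(r<115),.014),'lip':(sub&(r-b>60)&(r>115),.02),'dark':(sub&(abs(r-b)<12)&(r<70),.014)}
for n,(m,z) in masks.items():
    cs,_=cv2.findContours(m.astype(np.uint8),0,2)
    for c in cs:
        if cv2.contourArea(c)<40: continue
        bx=cv2.boxPoints(cv2.minAreaRect(c)); W=np.array([ray('top',u,v,z)[:2] for u,v in bx])
        e=W[1]-W[0],W[2]-W[1]; L=max(e,key=np.linalg.norm)
        print(n,bx.tolist(),'ctr',W.mean(0),'len',[np.linalg.norm(x) for x in e],'ang',np.arctan2(L[1],L[0]))
E
```

```text
spat [[157.42910766601562, 296.6319580078125], [209.63375854492188, 225.78277587890625], [217.34292602539062, 231.46319580078125], [165.13827514648438, 302.3123779296875]] ctr [0.4471 0.1397] len [np.float64(0.19507648381786705), np.float64(0.022022850505456208)] ang -0.6303674663255456
base [[115.86785125732422, 277.37518310546875], [137.8596954345703, 254.08973693847656], [147.78463745117188, 263.46331787109375], [125.79280090332031, 286.748779296875]] ctr [0.4332 0.2629] len [np.float64(0.06928680227400252), np.float64(0.030865077602190948)] ang -0.7441114954601014
base [[137.786865234375, 236.65573120117188], [174.5081787109375, 192.59014892578125], [196.04916381835938, 210.54095458984375], [159.32785034179688, 254.60653686523438]] ctr [0.5377 0.1871] len [np.float64(0.1285687313217624), np.float64(0.06482581054968754)] ang -0.6762441339293032
lip [[115.59014892578125, 278.4917907714844], [119.44261169433594, 273.8688659667969], [128.49179077148438, 281.4098205566406], [124.63932800292969, 286.0327453613281]] ctr [0.4129 0.2822] len [np.float64(0.01282924618649299), np.float64(0.
[... 955 characters left out ...]
6.45050048828125]] ctr [0.5157 0.1582] len [np.float64(0.1269351352931487), np.float64(0.00890479818265736)] ang -0.6754746816659649
dark [[132.00001525878906, 235.00003051757812], [144.00001525878906, 206.00003051757812], [155.71778869628906, 210.8487548828125], [143.71778869628906, 239.8487548828125]] ctr [0.539  0.2395] len [np.float64(0.07026574237732348), np.float64(0.02908137516934888)] ang -0.3625217191263304
dark [[158.48880004882812, 155.7755584716797], [164.103515625, 149.56983947753906], [221.86660766601562, 201.83168029785156], [216.25189208984375, 208.0373992919922]] ctr [0.6407 0.1368] len [np.float64(0.01942153677931083), np.float64(0.1821763986364693)] ang -2.3077459394261486
```

View pics/t0a.png

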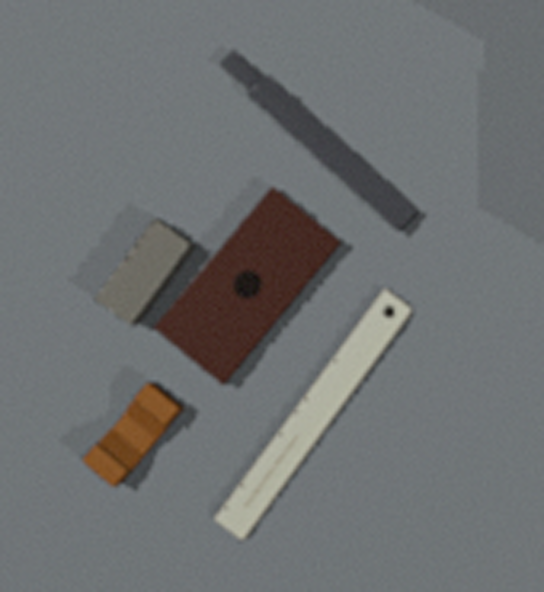

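View pics/t0b.png

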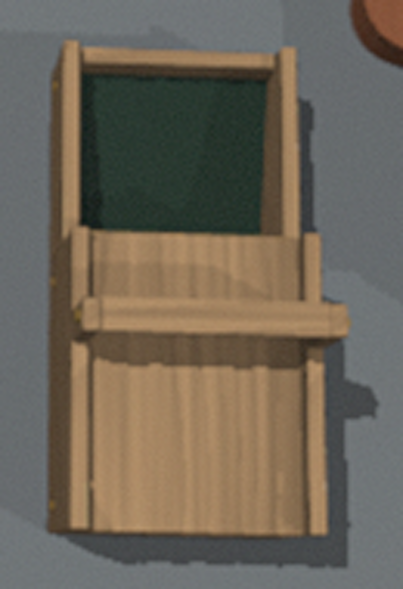

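```bash
python3 - <<'E'
from h import *
np.set_printoptions(precision=4,suppress=True)
f=lambda u,v,z:ray('top',280+u/3.1,60+v/3.1,z)[:2]
pts={'cheekNL':(70,529,.114,-52,86),'cheekNR':(327,534,.114,-52,-86),'cheekFL':(72,227,.114,154,86),'cheekFR':(320,233,.114,154,-86),
'sillFarL':(91,233,.1,154,74),'sillFarR':(304,237,.1,154,-74),'sillNearL':(91,530,.1,-52,74),'sillNearR':(307,533,.1,-52,-74)}
A=[];B=[]
for n,(u,v,z,x,y) in pts.items():
    p=f(u,v,z);print(n,p);A.append([x/1e3,y/1e3]);B.append(p)
A=np.array(A);B=np.array(B)
Ac=A-A.mean(0);Bc=B-B.mean(0);H=Ac.T@Bc;th=np.arctan2(H[0,1]-H[1,0],H[0,0]+H[1,1])
Rm=np.array([[np.cos(th),-np.sin(th)],[np.sin(th),np.cos(th)]])
t=B.mean(0)-Rm@A.mean(0)
print('box',t,th);print('res mm',1e3*(A@Rm.T+t-B))
# neighbours in base frame
c=np.array([.5377,.1871]);a=-.6762;L=np.array([np.cos(a),np.sin(a)]);N=np.array([-np.sin(a),np.cos(a)])
g=lambda u,v,z:ray('top',90+u/3.2,135+v/3.2,z)[:2]
for n,u,v,z in [('wsA',190,242,.022),('wsB',133,325,.022),('wsC',158,220,.022),('wsD',96,300,.022),('wsBbot',140,322,0.),('lip',150,383,.02),('lip2',183,407,.02),('barend',410,232,.014),('bar2',222,60,.014),
 ('spA',385,288,.007),('spA2',412,308,.007),('spB',213,520,.007),('spB2',243,540,.007),('b1',275,189,.014),('b2',342,242,.014),('b3',157,325,.014),('b4',226,383,.014),('hole',247,284,.014)]:
    p=g(u,v,z);print(n,p,'along',(p-c)@L,'across',(p-c)@N)
# scene check
for n,P in [('box00',[*t,.1]),('tip',[*(Rm@[.154,0]+t),.1]),('base',[*c,.014]),('spat',[.4471,.1397,.007])]: print(n,proj('scene',P))
E
```

```text
cheekNL [ 0.5171 -0.1063]
cheekNR [ 0.5132 -0.2775]
cheekFL [ 0.722 -0.112]
cheekFR [ 0.7185 -0.2826]
sillFarL [ 0.7216 -0.1274]
sillFarR [ 0.7194 -0.2764]
sillNearL [ 0.5168 -0.1226]
sillNearR [ 0.5143 -0.269 ]
box [ 0.5669 -0.1955] -0.02480748443445061
res mm [[-0.0599 -1.9346]
 [-0.4542 -2.6232]
 [ 0.962  -1.328 ]
 [ 0.2344 -2.6017]
 [ 1.0183  2.102 ]
 [-0.3703  3.1432]
 [-0.0815  2.4103]
 [-1.2488  0.8318]]
wsA [0.5662 0.2261] along -0.0022386268918755123 across 0.048269468030182984
wsB [0.5081 0.2641] along -0.07129847847544324 across 0.041495160639874996
wsC [0.5818 0.2491] along -0.004391608729390487 across 0.07593513222853686
wsD [0.5256 0.2904] along -0.07411374893088639 across 0.07297093012836554
wsBbot [0.5106 0.2648] along -0.06980557079820734 across 0.04366922178235539
lip [0.4679 0.2515] along -0.09474793875882039 across 0.00649969460970093
lip2 [0.4512 0.2281] along -0.09310869594096902 across -0.022099361917557795
barend [0.5737 0.0715] along 0.10043447927716788 across -0.06763878889528825
bar2 [0.6992 0.2086] along 0.11253689916184333 across 0.11784249141641259
spA [
[... 243 characters left out ...]
long -0.13912180814750774 across -0.11209949685405461
b1 [0.6048 0.1684] along 0.0640531451762406 across 0.02740730684206332
b2 [0.5666 0.12  ] along 0.06456463593686056 across -0.03426718341820227
b3 [0.5081 0.2493] along -0.06200357114192804 across 0.030047545462744893
b4 [0.4675 0.1999] along -0.06280928470761618 across -0.03396988258625788
hole [0.5368 0.1868] along -0.0004913594979215171 across -0.0007545186095242349
box00 (np.float64(175.28084223408285), np.float64(240.42041110818096))
tip (np.float64(223.6843222834653), np.float64(288.5255964515826))
base (np.float64(293.9498399597492), np.float64(183.61879434485093))
spat (np.float64(258.0334574213287), np.float64(178.7165750571276))
```

```bash
python3 - <<'E'
import cv2
im=cv2.imread('pics/s0.png')
cv2.imwrite('pics/s0a.png',cv2.resize(im[140:384,115:365],None,fx=2.4,fy=2.4,interpolation=cv2.INTER_CUBIC))
E
```

```text
(no output)
```

View pics/s0a.png

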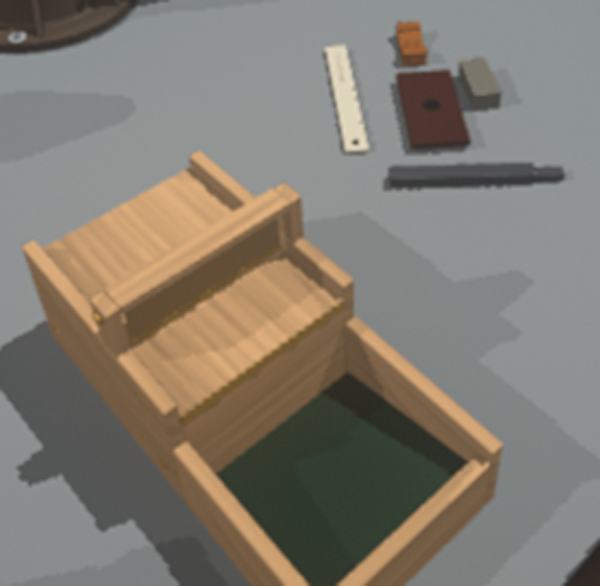

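```bash
cat >> h.py <<'E'
def go(x,y,z,jaw):
    s,p,r=st(); M=r.as_matrix()
    j=np.arctan2(M[1,1],M[0,1]); d=(jaw-j+np.pi/2)%np.pi-np.pi/2
    # target: exact down, jaw angle j+d
    a=j+d; Y=np.array([np.cos(a),np.sin(a),0]);Z=np.array([0,0,-1.]);X=np.cross(Y,Z)
    T=np.c_[X,Y,Z]
    print('shift mm',np.round(1e3*M.T@(np.array([x,y,z])-p),1),'rot',np.round(R.from_matrix(M.T@T).as_rotvec(),4),'now',np.round(p,4),'jaw',round(j,4),'t',s['clock'],'w',round(s['width'],3),'q',np.round(s['joints'],2),'F',np.round(s['force'],1))
E
python3 -c "
from h import *
go(.5588,.1695,.26,.8948)"
```

```text
shift mm [-445.  -246.5  144.4] rot [-0.0014  0.0003  0.2661] now [0.2489 0.5731 0.404 ] jaw 1.1609 t 0.1 w 1.002 q [-1.26  0.44  0.02  1.57 -0.01  1.13 -0.08] F [-0.4  0.8  0.7]
```

```bash
python3 -m pendant '[[[-200,-110,60,0,0,0.13,-1],[-445,-246,140,0,0,0.266,-1],[-445,-246,144,0,0,0.266,-1],[-445,-246,144,0,0,0.266,-1],[-445,-246,144,0,0,0.266,-1],[-445,-246,144,0,0,0.266,-1],[-445,-246,144,0,0,0.266,-1],[-445,-246,144,0,0,0.266,-1],[-445,-246,144,0,0,0.266,-1],[-445,-246,144,0,0,0.266,-1],[-445,-246,144,0,0,0.266,-1],[-445,-246,144,0,0,0.266,-1],[-445,-246,144,0,0,0.266,-1]]]' 40
python3 -c "
from h import *
go(.5588,.1695,.181,.8948)
save('scene','s1.png');save('top','t1.png')"
```

```text
clock: 1.72
position: [0.5587, 0.1714, 0.261]
ee_rot: [1.039, 2.965, 0.001]
force: [0.3, -0.2, 0.2]
width: 1.002
shift mm [-1.3 -1.5 80. ] rot [ 0.0006 -0.0002  0.002 ] now [0.5587 0.1714 0.261 ] jaw 0.8968 t 1.725 w 1.002 q [-0.5   0.52  0.16  1.84 -0.11  0.78  0.61] F [ 0.3 -0.2  0.2]
```

```bash
python3 -m pendant '[[[-1,-1.5,30,0,0,0.002,-1],[-1,-1.5,60,0,0,0.002,-1],[-1,-1.5,80,0,0,0.002,-1],[-1,-1.5,80,0,0,0.002,-1],[-1,-1.5,80,0,0,0.002,-1]]]' 40
python3 -c "
from h import *
go(.5588,.1695,.181,.8948)
save('scene','s2.png')
cv2.imwrite('pics/s2a.png',cv2.resize(cv2.imread('pics/s2.png')[100:250,220:400],None,fx=4,fy=4))"
```

```text
clock: 2.45
position: [0.559, 0.1687, 0.1809]
ee_rot: [1.044, 2.963, 0.0]
force: [0.1, 0.1, 1.4]
width: 1.0
shift mm [ 0.7  0.5 -0.1] rot [ 0.0002  0.0001 -0.0016] now [0.559  0.1687 0.1809] jaw 0.8932 t 2.45 w 1.0 q [-0.48  0.64  0.13  1.89 -0.13  0.62  0.63] F [0.1 0.1 1.4]
```

View pics/s2a.png

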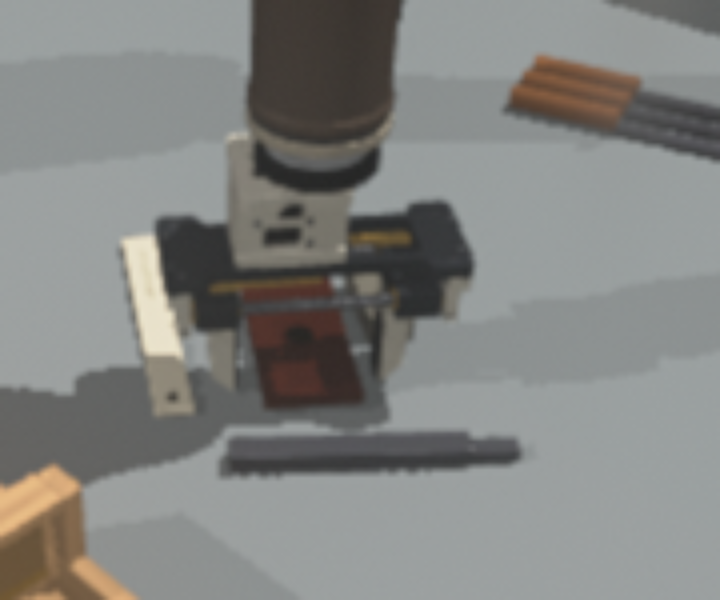

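The fingers straddle the plate, at about (222,350) and (395,330) in the crop, clear of the spatula and bar. Next I close on it and lift.

```bash
python3 -m pendant '[[[0,0,0,0,0,0,0.6],[0,0,0,0,0,0,0.6],[0,0,0,0,0,0,0.6],[0,0,0,0,0,0,0.6],[0,0,0,0,0,0,0.6],[0,0,-20,0,0,0,0.6],[0,0,-60,0,0,0,0.6],[0,0,-120,0,0,0,0.6],[0,0,-160,0,0,0,0.6],[0,0,-160,0,0,0,0.6],[0,0,-160,0,0,0,0.6]]]' 40
python3 -c "
from h import *
s,p,r=st();print(s['width']*92)
save('scene','s3.png');save('top','t3.png')
a=cv2.imread('pics/s3.png')[40:230,200:400];b=cv2.imread('pics/t3.png')[120:310,80:280]
cv2.imwrite('pics/3.png',cv2.resize(np.hstack([a,b]),None,fx=2,fy=2,interpolation=cv2.INTER_CUBIC))"
```

```text
clock: 3.88
position: [0.5586, 0.1684, 0.34]
ee_rot: [-1.044, -2.962, 0.001]
force: [-0.5, 0.1, -0.8]
width: 0.69
63.46500306056354
```

View pics/3.png

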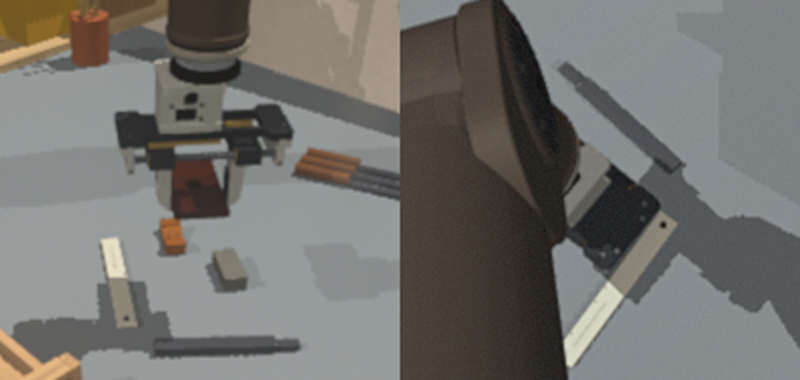

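```bash
python3 -c "
from h import *
go(.5513,-.2231,.32,-.0248)"
```

```text
shift mm [-239.9 -309.4   19.6] rot [-2.800e-03 -1.000e-04  9.178e-01] now [0.5585 0.1684 0.3392] jaw 0.893 t 3.975 w 0.69 q [-0.51  0.43  0.18  1.77 -0.09  0.95  0.6 ] F [ 0.3  0.4 -1.5]
```

```bash
python3 -m pendant '[[[-24,-31,0,0,0,0.09,0.6],[-60,-78,0,0,0,0.22,0.6],[-96,-124,0,0,0,0.36,0.6],[-132,-170,0,0,0,0.5,0.6],[-168,-216,0,0,0,0.64,0.6],[-204,-262,5,0,0,0.78,0.6],[-226,-290,10,0,0,0.86,0.6],[-240,-309,18,0,0,0.918,0.6],[-240,-309,20,0,0,0.918,0.6],[-240,-309,20,0,0,0.918,0.6],[-240,-309,20,0,0,0.918,0.6],[-240,-309,20,0,0,0.918,0.6]]]'
python3 -c "
from h import *
save('scene','s4.png');save('top','t4.png')
a=cv2.imread('pics/s4.png')[130:320,100:300];b=cv2.imread('pics/t4.png')[60:250,240:440]
cv2.imwrite('pics/4.png',cv2.resize(np.hstack([a,b]),None,fx=2,fy=2,interpolation=cv2.INTER_CUBIC))
go(.5513,-.2231,.282,-.0248)"
```

```text
clock: 5.48
position: [0.5525, -0.2217, 0.3209]
ee_rot: [2.247, 2.196, 0.001]
force: [-0.2, 0.4, -0.6]
width: 0.69
shift mm [-1.  -1.  38.9] rot [ 0.0004 -0.0002  0.0009] now [ 0.5523 -0.2221  0.3209] jaw -0.0239 t 5.575 w 0.69 q [-0.03  0.49  0.46  1.78 -0.27  0.94  0.52] F [-0.6  0.4 -1.3]
```

View pics/4.png

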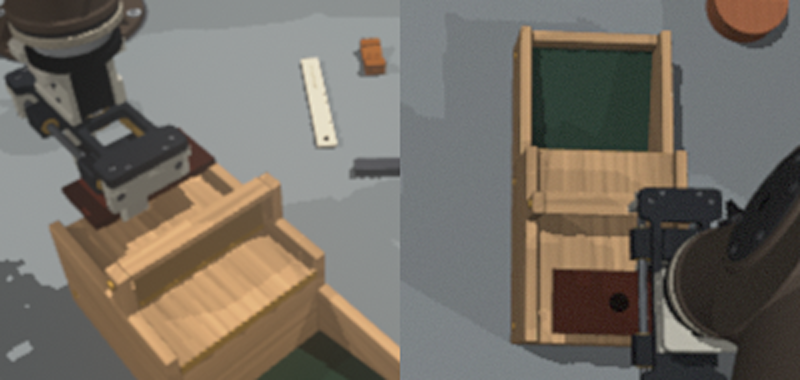

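```bash
python3 -c "
from h import *
t=np.array([.5669,-.1955]);th=-.0248;c,s=np.cos(th),np.sin(th)
for u,v in [(349.5,211),(316.5,195),(316.5,227)]:
  d=ray('top',u,v,.1535)[:2]-t; print(d[0]*c+d[1]*s,-d[0]*s+d[1]*c)"
```

```text
-0.01290540799401923 0.001512268412866505
0.017255403046752864 0.06679305481832604
-0.04573066384909867 0.06685520056659065
```

```bash
python3 -m pendant '[[[-1,-1,10,0,0,0,0.6],[-1,-1,22,0,0,0,0.6],[-1,-1,32,0,0,0,0.6],[-1,-1,36,0,0,0,0.6],[-1,-1,38.5,0,0,0,0.6],[-1,-1,39.5,0,0,0,0.6],[-1,-1,39.5,0,0,0,0.6]]]'
python3 -c "
from h import *
save('scene','s5.png')
a=cv2.imread('pics/s5.png')[130:320,100:300]
cv2.imwrite('pics/5.png',cv2.resize(a,None,fx=3,fy=3,interpolation=cv2.INTER_CUBIC))
go(.5513,-.2231,.281,-.0248)"
```

```text
clock: 6.45
position: [0.5512, -0.2237, 0.2814]
ee_rot: [2.249, 2.193, 0.0]
force: [0.1, -0.2, -0.3]
width: 0.691
shift mm [0.6 0.1 0.5] rot [ 0.0005  0.0001 -0.0003] now [ 0.5512 -0.2237  0.2815] jaw -0.0251 t 6.5 w 0.69 q [-0.01  0.54  0.44  1.81 -0.29  0.85  0.55] F [-0.2  0.  -1.8]
```

View pics/5.png

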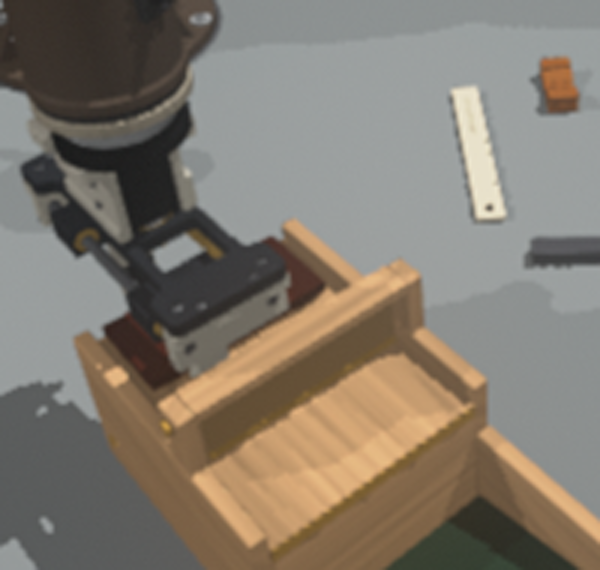

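```bash
python3 -m pendant '[[[0,0,0.7,0,0,0,0.6],[0,0,0.7,0,0,0,-0.5],[0,0,0.7,0,0,0,-0.6],[0,0,0.7,0,0,0,-0.8],[0,0,0.7,0,0,0,-0.9],[0,0,0.7,0,0,0,-0.9],[0,0,-20,0,0,0,-0.9],[0,0,-60,0,0,0,-0.9],[0,0,-110,0,0,0,-0.9],[0,0,-130,0,0,0,-0.9],[0,0,-130,0,0,0,-0.9]]]'
python3 -c "
from h import *
save('scene','s6.png');save('top','t6.png')
a=cv2.imread('pics/s6.png')[130:320,100:300];b=cv2.imread('pics/t6.png')[60:250,240:440]
cv2.imwrite('pics/6.png',cv2.resize(np.hstack([a,b]),None,fx=2,fy=2,interpolation=cv2.INTER_CUBIC))"
```

```text
clock: 7.88
position: [0.5514, -0.224, 0.4129]
ee_rot: [2.247, 2.191, 0.003]
force: [-0.6, 0.4, -0.4]
width: 0.947
```

View pics/6.png

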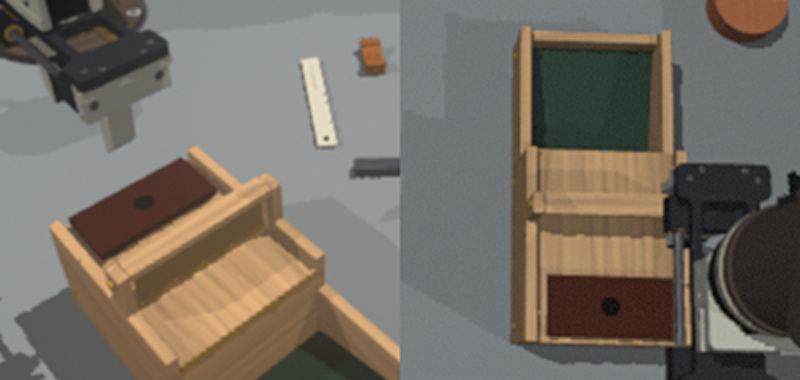

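```bash
python3 -c "
from h import *
go(.4141,.1622,.25,.941)
t=np.array([.5669,-.1955]);th=-.0248;c,s=np.cos(th),np.sin(th)
for u,v in [(345.5,213.5),(313.5,197.5),(313.5,229)]:
  d=ray('top',u,v,.114)[:2]-t; print(d[0]*c+d[1]*s,-d[0]*s+d[1]*c)"
```

```text
shift mm [ 382.  -146.3  160.7] rot [-5.000e-04 -8.000e-04 -9.659e-01] now [ 0.5509 -0.2234  0.4105] jaw -0.0249 t 7.975 w 0.948 q [-0.06  0.4   0.5   1.67 -0.21  1.12  0.48] F [-0.2  0.4  0.4]
-0.0148703564060965 -0.0008566618809142867
0.01678362674384406 0.06552414289598499
-0.04817749343171894 0.06552411495607564
```

```bash
python3 -m pendant '[[[38,-15,0,0,0,-0.1,-0.2],[84,-32,20,0,0,-0.25,-0.2],[130,-50,40,0,0,-0.4,-0.2],[180,-68,60,0,0,-0.55,-0.2],[230,-87,90,0,0,-0.7,-0.2],[280,-106,120,0,0,-0.85,-0.2],[330,-126,140,0,0,-0.966,-0.2],[365,-140,155,0,0,-0.966,-0.2],[382,-146,160,0,0,-0.966,-0.2],[382,-146,160,0,0,-0.966,-0.2],[382,-146,160,0,0,-0.966,-0.2],[382,-146,160,0,0,-0.966,-0.2]]]'
python3 -c "
from h import *
save('scene','s7.png');save('top','t7.png')
a=cv2.imread('pics/s7.png')[90:280,180:380];b=cv2.imread('pics/t7.png')[160:350,100:300]
cv2.imwrite('pics/7.png',cv2.resize(np.hstack([a,b]),None,fx=2,fy=2,interpolation=cv2.INTER_CUBIC))
go(.4141,.1622,.180,.941)"
```

```text
clock: 9.48
position: [0.4151, 0.1608, 0.2513]
ee_rot: [0.976, 2.986, -0.0]
force: [1.2, 0.0, -0.3]
width: 0.599
shift mm [ 1.5  0.3 71.4] rot [ 0.0003  0.0003 -0.0017] now [0.4151 0.1611 0.2514] jaw 0.9393 t 9.575 w 0.599 q [-0.59  0.36  0.13  2.18 -0.08  0.61  0.53] F [-0.3 -0.4 -0.2]
```

View pics/7.png

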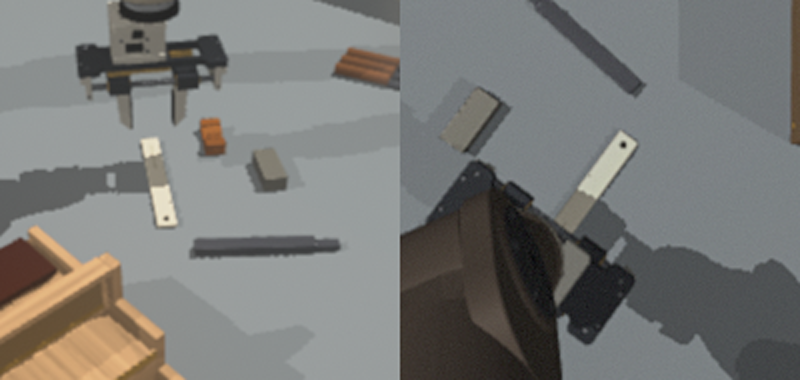

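```bash
python3 -m pendant '[[[1.5,0,25,0,0,-0.002,-0.2],[1.5,0,50,0,0,-0.002,-0.2],[1.5,0,65,0,0,-0.002,-0.2],[1.5,0,71,0,0,-0.002,-0.2],[1.5,0,71.5,0,0,-0.002,-0.2],[1.5,0,71.5,0,0,-0.002,-0.2],[1.5,0,71.5,0,0,-0.002,-0.2]]]'
python3 -c "
from h import *
go(.4141,.1622,.180,.941)"
```

```text
clock: 10.45
position: [0.4137, 0.1629, 0.1803]
ee_rot: [0.97, 2.987, 0.001]
force: [-0.9, 0.4, 0.1]
width: 0.6
shift mm [-0.7 -0.3  0.3] rot [0.001  0.0004 0.0019] now [0.4137 0.1629 0.1803] jaw 0.9429 t 10.45 w 0.6 q [-0.57  0.5   0.1   2.23 -0.11  0.42  0.56] F [-0.9  0.4  0.1]
```

```bash
python3 -m pendant '[[[0,0,0.3,0,0,0,0.8],[0,0,0.3,0,0,0,0.8],[0,0,0.3,0,0,0,0.8],[0,0,0.3,0,0,0,0.8],[0,0,0.3,0,0,0,0.8],[0,0,0.3,0,0,0,0.8],[0,0,-15,0,0,0,0.8],[0,0,-40,0,0,0,0.8],[0,0,-80,0,0,0,0.8],[0,0,-130,0,0,0,0.8],[0,0,-150,0,0,0,0.8],[0,0,-150,0,0,0,0.8]]]' 40
python3 -c "
from h import *
s,p,r=st();print(s['width']*92)
save('scene','s8.png');save('top','t8.png')
a=cv2.imread('pics/s8.png')[50:240,180:380];b=cv2.imread('pics/t8.png')[160:350,100:300]
cv2.imwrite('pics/8.png',cv2.resize(np.hstack([a,b]),None,fx=2,fy=2,interpolation=cv2.INTER_CUBIC))"
```

```text
clock: 11.95
position: [0.4138, 0.1629, 0.3309]
ee_rot: [0.97, 2.986, 0.004]
force: [0.1, -0.5, -1.5]
width: 0.278
25.589974073232458
```

View pics/8.png

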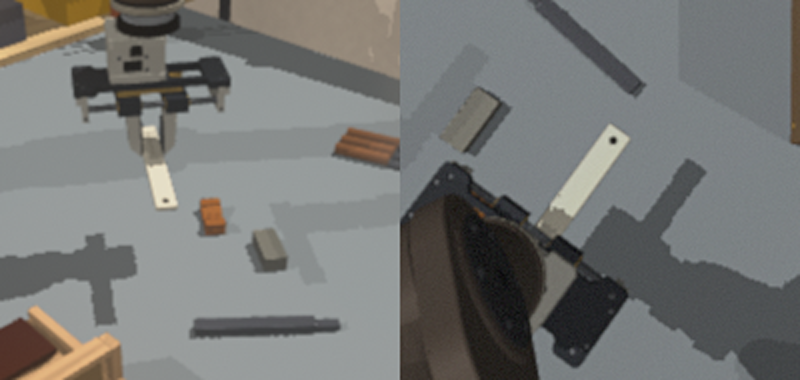

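```bash
python3 -c "
from h import *
for z in (.145,.158,.170):
  print(z,proj('scene',[.527,.0806,z]),proj('top',[.527,.0806,z]))
a=cv2.imread('pics/s8.png')[120:170,230:290]
cv2.imwrite('pics/8b.png',cv2.resize(a,None,fx=10,fy=10,interpolation=cv2.INTER_CUBIC))
def tri(a,b):
  o=[];D=[]
  for n,(u,v) in (('scene',a),('top',b)):
    c,Rm,p=cam(n);d=Rm@np.array([(u-c['cx'])/c['fx'],(v-c['cy'])/c['fy'],1]);d/=np.linalg.norm(d);o.append(p);D.append(d)
  A=sum(np.eye(3)-np.outer(d,d) for d in D);B=sum((np.eye(3)-np.outer(d,d))@p for d,p in zip(D,o));return np.linalg.solve(A,B)
print(tri((262,153.5),(209.5,226)))
go(.4141,-.1900,.33,1.546)"
```

```text
0.145 (np.float64(262.18828941269993), np.float64(157.341698375258)) (np.float64(210.0321374882284), np.float64(225.37380169604126))
0.158 (np.float64(262.12905622960716), np.float64(152.6862978402146)) (np.float64(209.56870110034552), np.float64(225.071828817221))
0.17 (np.float64(262.0734000344253), np.float64(148.31202876839515)) (np.float64(209.12727406166997), np.float64(224.78419712246577))
[0.52553846 0.08115783 0.15476076]
shift mm [-207.9 -284.8   -0.9] rot [-5.00e-04 -6.00e-04 -6.03e-01] now [0.4132 0.1626 0.329 ] jaw 0.943 t 12.05 w 0.274 q [-0.63  0.23  0.16  2.1  -0.05  0.81  0.5 ] F [-0.1 -0.1 -0.8]
```

View pics/8b.png

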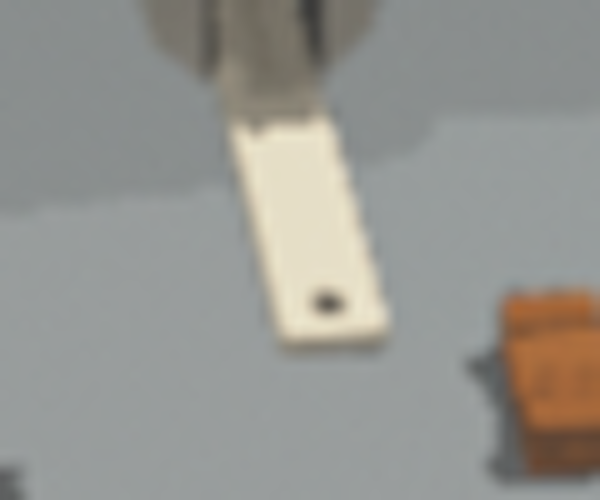

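```bash
python3 -c "
from h import *
go(.367,-.1905,.33,1.546)"
```

```text
shift mm [-170.1 -312.9   -0.8] rot [-5.00e-04 -6.00e-04 -6.03e-01] now [0.4132 0.1626 0.329 ] jaw 0.943 t 12.05 w 0.274 q [-0.63  0.23  0.16  2.1  -0.05  0.81  0.5 ] F [-0.1 -0.1 -0.8]
```

```bash
python3 -m pendant '[[[-10,-18,0,0,0,-0.04,0.8],[-25,-46,0,0,0,-0.1,0.8],[-45,-82,0,0,0,-0.17,0.8],[-65,-120,0,0,0,-0.24,0.8],[-85,-157,0,0,0,-0.31,0.8],[-105,-194,0,0,0,-0.38,0.8],[-125,-231,0,0,0,-0.45,0.8],[-145,-268,0,0,0,-0.52,0.8],[-160,-295,0,0,0,-0.57,0.8],[-168,-309,0,0,0,-0.595,0.8],[-170,-313,0,0,0,-0.603,0.8],[-170,-313,0,0,0,-0.603,0.8],[-170,-313,0,0,0,-0.603,0.8]]]'
python3 -c "
from h import *
save('scene','s9.png');save('top','t9.png')
a=cv2.imread('pics/s9.png')[120:310,80:280];b=cv2.imread('pics/t9.png')[120:310,240:440]
cv2.imwrite('pics/9.png',cv2.resize(np.hstack([a,b]),None,fx=2,fy=2,interpolation=cv2.INTER_CUBIC))
go(.367,-.1905,.2845,1.546)"
```

```text
clock: 13.68
position: [0.3673, -0.1896, 0.3294]
ee_rot: [-0.038, -3.141, -0.001]
force: [0.5, 0.2, -1.8]
width: 0.272
shift mm [ 0.4 -0.8 45.1] rot [ 0.0003 -0.0002  0.001 ] now [ 0.3674 -0.1897  0.3296] jaw 1.547 t 13.775 w 0.276 q [ 0.06  0.18  0.33  2.18 -0.08  0.8   1.99] F [-0.2 -0.3 -0.8]
```

View pics/9.png

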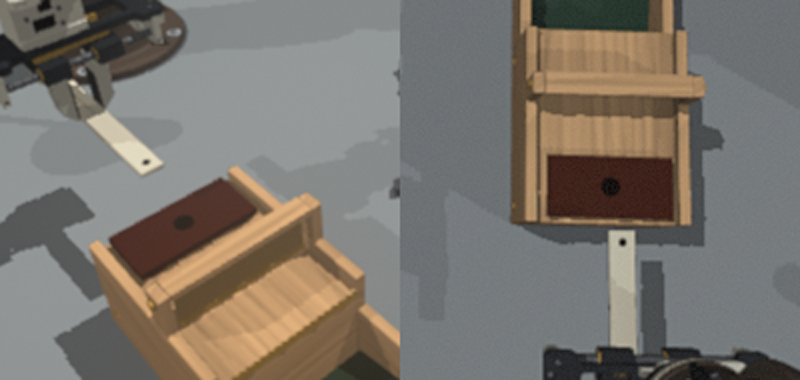

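```bash
python3 -c "
from h import *
t=np.array([.5669,-.1955]);th=-.0248;c,s=np.cos(th),np.sin(th)
for u,v,z in [(351,235,.156),(350.8,294,.156),(345.3,213,.114),(313.5,197.5,.114),(313.5,229.5,.114),(376.5,197.5,.114),(376.5,229.5,.114),(309.5,231,.1),(381,231,.1),(309.5,140,.1),(379,140,.1)]:
  d=ray('top',u,v,z)[:2]-t; print(u,v,np.round([d[0]*c+d[1]*s,-d[0]*s+d[1]*c],4))"
```

```text
351 235 [-0.0599 -0.0002]
350.8 294 [-0.172   0.0016]
345.3 213 [-0.0138 -0.0005]
313.5 197.5 [0.0168 0.0655]
313.5 229.5 [-0.0492  0.0655]
376.5 197.5 [ 0.0199 -0.0662]
376.5 229.5 [-0.0464 -0.0648]
309.5 231 [-0.0519  0.0713]
381 231 [-0.0487 -0.079 ]
309.5 140 [0.1424 0.0716]
379 140 [ 0.1466 -0.079 ]
```

```bash
python3 -m pendant '[[[0,-0.5,10,0,0,0,0.8],[0,-0.5,25,0,0,0,0.8],[0,-0.5,38,0,0,0,0.8],[0,-0.5,45,0,0,0,0.8],[0,-0.5,45,0,0,0,0.8],[0,-0.5,45,0,0,0,0.8]]]'
python3 -c "
from h import *
go(.367,-.1905,.2845,1.546)
save('scene','s10.png')
a=cv2.imread('pics/s10.png')[140:300,80:280]
cv2.imwrite('pics/10.png',cv2.resize(a,None,fx=4,fy=3.7,interpolation=cv2.INTER_CUBIC))"
```

```text
clock: 14.52
position: [0.3674, -0.191, 0.2849]
ee_rot: [0.039, 3.141, -0.0]
force: [-0.2, 0.9, -0.5]
width: 0.277
shift mm [0.4 0.5 0.4] rot [-0.0001  0.0004 -0.0002] now [ 0.3674 -0.191   0.2849] jaw 1.5458 t 14.525 w 0.277 q [ 0.09  0.26  0.32  2.23 -0.13  0.67  2.04] F [-0.2  0.9 -0.5]
```

View pics/10.png

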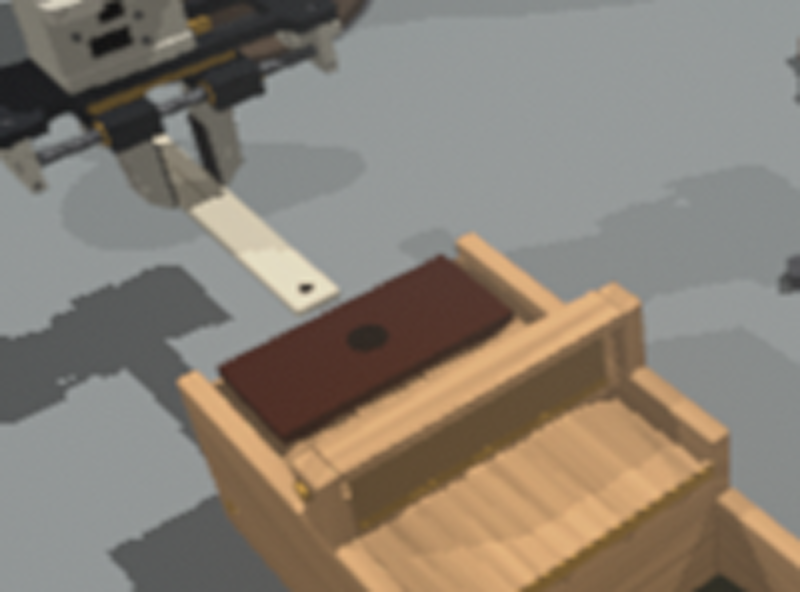

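```bash
python3 -m pendant '[[[-4,0,0,0,0,0,0.8],[-8,0,0,0,0,0,0.8],[-11,0,0,0,0,0,0.8],[-14,0,0,0,0,0,0.8],[-18,0,0,0,0,0,0.8],[-23,0,0,0,0,0,0.8],[-28,0,0,0,0,0,0.8],[-33,0,0,0,0,0,0.8],[-38,0,0,0,0,0,0.8],[-43,0,0,0,0,0,0.8],[-48,0,0,0,0,0,0.8],[-53,0,0,0,0,0,0.8],[-58,0,0,0,0,0,0.8],[-60,0,0,0,0,0,0.8]]]'
python3 -c "
from h import *
save('scene','s11.png');save('top','t11.png')
a=cv2.imread('pics/s11.png')[120:310,80:280];b=cv2.imread('pics/t11.png')[90:280,240:440]
cv2.imwrite('pics/11.png',cv2.resize(np.hstack([a,b]),None,fx=2,fy=2,interpolation=cv2.INTER_CUBIC))
go(.427,-.192,.2845,1.546)"
```

```text
clock: 16.32
position: [0.4276, -0.1924, 0.2847]
ee_rot: [0.039, 3.141, -0.0]
force: [-0.1, 0.5, -0.8]
width: 0.278
shift mm [0.5 0.4 0.2] rot [-0.0001  0.0002  0.    ] now [ 0.4275 -0.1924  0.2847] jaw 1.546 t 16.425 w 0.272 q [ 0.07  0.34  0.31  2.11 -0.15  0.72  2.02] F [ 0.2 -0.2 -0.5]
```

View pics/11.png

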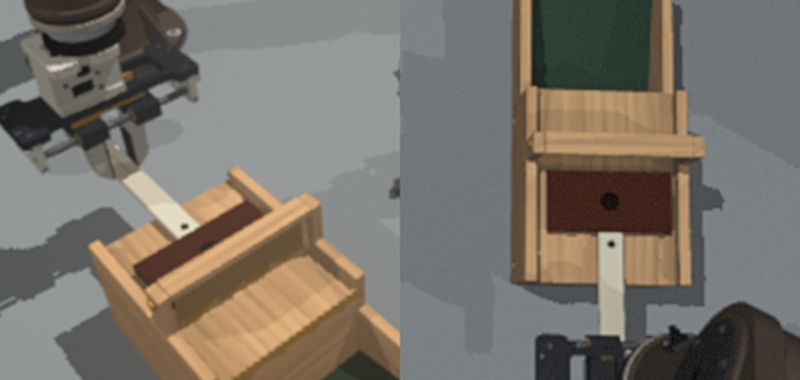

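The base moves straight with the spatula square behind it. The hole is at (610,201) in the top crop and the spatula tip at (610,233). I'll keep pushing.

```bash
python3 -m pendant '[[[-3,0,0,0,0,0,0.8],[-7,0,0,0,0,0,0.8],[-12,0,0,0,0,0,0.8],[-17,0,0,0,0,0,0.8],[-22,0,0,0,0,0,0.8],[-27,0,0,0,0,0,0.8],[-32,0,0,0,0,0,0.8],[-37,0,0,0,0,0,0.8],[-42,0,0,0,0,0,0.8],[-47,0,0,0,0,0,0.8],[-52,0,0,0,0,0,0.8],[-57,0,0,0,0,0,0.8],[-62,0,0,0,0,0,0.8],[-67,0,0,0,0,0,0.8],[-70,0,0,0,0,0,0.8]]]'
python3 -c "
from h import *
save('scene','s12.png');save('top','t12.png')
a=cv2.imread('pics/s12.png')[150:340,100:300];b=cv2.imread('pics/t12.png')[60:250,240:440]
cv2.imwrite('pics/12.png',cv2.resize(np.hstack([a,b]),None,fx=2,fy=2,interpolation=cv2.INTER_CUBIC))
go(.497,-.1937,.2845,1.546)"
```

```text
clock: 18.3
position: [0.4975, -0.1941, 0.2847]
ee_rot: [0.039, 3.141, -0.0]
force: [-1.0, 0.7, -0.8]
width: 0.271
shift mm [0.6 0.4 0.2] rot [-0.0001  0.0004  0.0001] now [ 0.4976 -0.1941  0.2847] jaw 1.5461 t 18.4 w 0.274 q [ 0.05  0.43  0.3   1.95 -0.18  0.78  1.99] F [-0.2 -0.1 -0.2]
```

View pics/12.png

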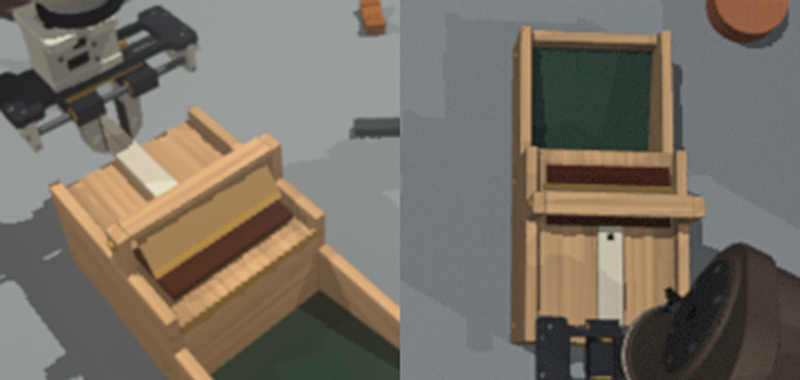

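```bash
python3 -m pendant '[[[-3,0,0,0,0,0,0.8],[-8,0,0,0,0,0,0.8],[-13,0,0,0,0,0,0.8],[-18,0,0,0,0,0,0.8],[-23,0,0,0,0,0,0.8],[-28,0,0,0,0,0,0.8],[-33,0,0,0,0,0,0.8],[-38,0,0,0,0,0,0.8],[-43,0,0,0,0,0,0.8],[-48,0,0,0,0,0,0.8],[-53,0,0,0,0,0,0.8],[-57,0,0,0,0,0,0.8],[-60,0,0,0,0,0,0.8],[-60,0,0,0,0,0,0.8],[-60,0,0,0,0,0,0.8],[-60,0,0,0,0,0,0.8]]]'
python3 -c "
from h import *
save('scene','s13.png');save('top','t13.png')
a=cv2.imread('pics/s13.png')[180:370,130:330];b=cv2.imread('pics/t13.png')[60:250,240:440]
cv2.imwrite('pics/13.png',cv2.resize(np.hstack([a,b]),None,fx=2,fy=2,interpolation=cv2.INTER_CUBIC))
go(.557,-.1952,.2845,1.546)"
```

```text
clock: 20.4
position: [0.5571, -0.1956, 0.2847]
ee_rot: [0.039, 3.141, 0.0]
force: [-0.3, 0.8, -0.7]
width: 0.275
shift mm [0.1 0.4 0.2] rot [ 0.0001  0.     -0.0001] now [ 0.5571 -0.1956  0.2847] jaw 1.5459 t 20.5 w 0.274 q [ 0.04  0.51  0.29  1.81 -0.19  0.85  1.97] F [ 0.5 -0.2 -1.7]
```

View pics/13.png

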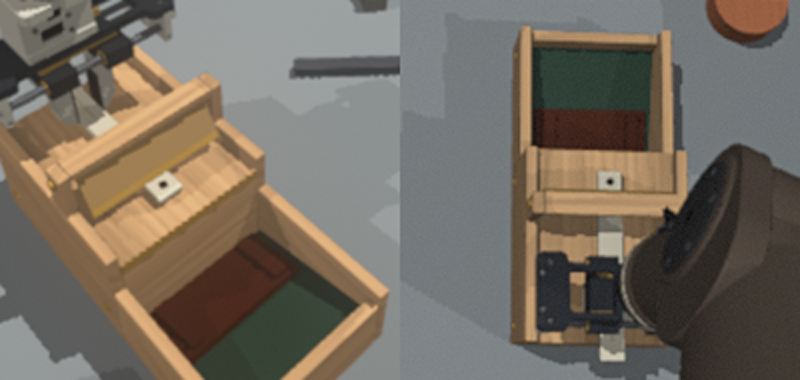

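The base lies feet up on the ramp, with runner marks near (270,255) in the scene crop. The flap rests on the spatula, so I'll retract.

```bash
python3 -m pendant '[[[4,0,0,0,0,0,0.8],[12,0,0,0,0,0,0.8],[24,0,0,0,0,0,0.8],[38,0,0,0,0,0,0.8],[52,0,0,0,0,0,0.8],[66,0,0,0,0,0,0.8],[80,0,0,0,0,0,0.8],[94,0,0,0,0,0,0.8],[108,0,0,0,0,0,0.8],[122,0,0,0,0,0,0.8],[136,0,0,0,0,0,0.8],[150,0,0,0,0,0,0.8],[164,0,0,0,0,0,0.8],[178,0,0,0,0,0,0.8],[186,0,0,0,0,0,0.8],[190,0,0,0,0,0,0.8],[190,0,0,0,0,0,0.8],[190,0,-20,0,0,0,0.8],[190,0,-45,0,0,0,0.8],[190,0,-45,0,0,0,0.8]]]'
python3 -c "
from h import *
save('scene','s14.png');save('top','t14.png')
a=cv2.imread('pics/s14.png')[170:360,110:310];b=cv2.imread('pics/t14.png')[60:250,240:440]
cv2.imwrite('pics/14.png',cv2.resize(np.hstack([a,b]),None,fx=2,fy=2,interpolation=cv2.INTER_CUBIC))
go(.4141,.1622,.33,.941)"
```

```text
clock: 23.0
position: [0.3682, -0.1912, 0.331]
ee_rot: [0.038, 3.138, -0.001]
force: [0.8, -0.9, -1.4]
width: 0.272
shift mm [-38.  354.   -0.5] rot [1.000e-04 5.000e-04 6.054e-01] now [ 0.3675 -0.1908  0.3295] jaw 1.5464 t 23.1 w 0.274 q [ 0.06  0.18  0.34  2.18 -0.08  0.79  2.  ] F [-0.1 -0.6 -0.9]
```

View pics/14.png

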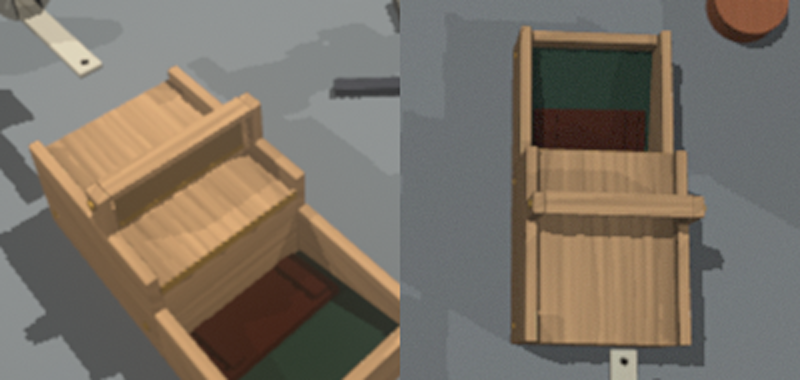

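```bash
python3 -c "
from h import *
t=np.array([.5669,-.1955]);th=-.0248;c,s=np.cos(th),np.sin(th)
for z in (.026,.034):
  d=ray('top',337,115,z)[:2]-t; print(d[0]*c+d[1]*s)"
python3 -m pendant '[[[-3,20,0,0,0,0.04,0.8],[-7,55,0,0,0,0.1,0.8],[-11,95,0,0,0,0.17,0.8],[-15,135,0,0,0,0.24,0.8],[-19,175,0,0,0,0.31,0.8],[-23,215,0,0,0,0.38,0.8],[-27,255,0,0,0,0.45,0.8],[-31,295,0,0,0,0.52,0.8],[-35,330,0,0,0,0.57,0.8],[-38,348,0,0,0,0.6,0.8],[-38,354,0,0,0,0.605,0.8],[-38,354,0,0,0,0.605,0.8],[-38,354,0,0,0,0.605,0.8]]]'
python3 -c "
from h import *
go(.4141,.1622,.1800,.941)"
```

```text
0.22408838089961877
0.22144516679642207
clock: 24.72
position: [0.4139, 0.161, 0.3295]
ee_rot: [-0.974, -2.986, 0.001]
force: [-0.1, -0.7, -0.8]
width: 0.277
shift mm [  0.5   1.2 149.5] rot [-0.0007 -0.0001 -0.001 ] now [0.4139 0.161  0.3295] jaw 0.94 t 24.725 w 0.277 q [-0.63  0.23  0.16  2.1  -0.05  0.81  0.51] F [-0.1 -0.7 -0.8]
```

```bash
python3 -m pendant '[[[0,0,20,0,0,0,0.8],[0,0,50,0,0,0,0.8],[0,0,85,0,0,0,0.8],[0,0,115,0,0,0,0.8],[0,0,135,0,0,0,0.8],[0,0,144,0,0,0,0.8],[0,0,147,0,0,0,0.8],[0,0,148.5,0,0,0,0.8],[0,0,149,0,0,0,0.8],[0,0,149,0,0,0,0.8]]]'
python3 -c "
from h import *
go(.4141,.1622,.1800,.941)"
```

```text
clock: 25.98
position: [0.4141, 0.1621, 0.1811]
ee_rot: [0.973, 2.987, 0.001]
force: [-0.7, -0.8, -1.4]
width: 0.27
shift mm [0.1 0.  1.1] rot [ 0.0008  0.0003 -0.    ] now [0.4141 0.1621 0.1811] jaw 0.941 t 25.975 w 0.27 q [-0.58  0.5   0.11  2.23 -0.12  0.42  0.57] F [-0.7 -0.8 -1.4]
```

```bash
python3 -m pendant '[[[0,0,0.7,0,0,0,0.8],[0,0,1.2,0,0,0,0.8],[0,0,1.2,0,0,0,0.8],[0,0,1.2,0,0,0,0.3],[0,0,1.2,0,0,0,0.1],[0,0,1.2,0,0,0,-0.1],[0,0,1.2,0,0,0,-0.2],[0,0,1.2,0,0,0,-0.2],[0,0,-20,0,0,0,-0.2],[0,0,-60,0,0,0,-0.2],[0,0,-120,0,0,0,-0.2],[0,0,-150,0,0,0,-0.2],[0,0,-150,0,0,0,-0.2],[0,0,-150,0,0,0,-0.2]]]'
python3 -c "
from h import *
save('scene','s15.png');save('top','t15.png')
a=cv2.imread('pics/s15.png')[90:384,110:360]
cv2.imwrite('pics/15.png',cv2.resize(a,None,fx=2,fy=2,interpolation=cv2.INTER_CUBIC))
im=cv2.imread('pics/t15.png').astype(int);m=(im[:,:,2]>170)&(im[:,:,1]>160);m[:140]=0;m[320:]=0;m[:,:100]=0;m[:,260:]=0
print(proj('scene',[.527,.0798,.007]));s,p,r=st();print(p,s['force'])"
```

```text
clock: 27.72
position: [0.4136, 0.1619, 0.3301]
ee_rot: [-0.973, -2.987, 0.001]
force: [0.3, -0.2, -0.6]
width: 0.599
(np.float64(262.5320715861781), np.float64(202.11659741439718))
[0.41355587 0.16184466 0.3295775 ] [-0.30732413 -0.09644284  0.76177827]
```

View pics/15.png

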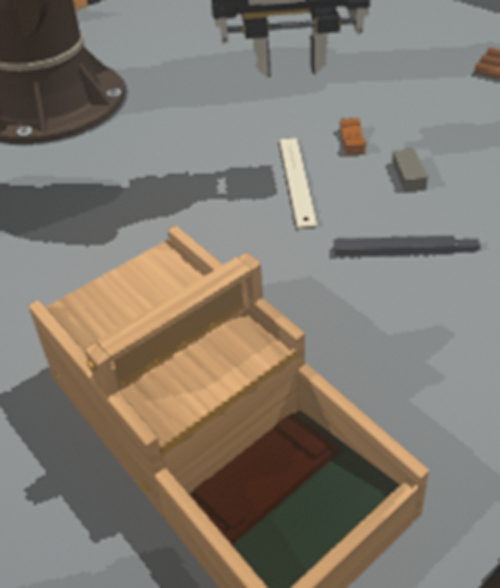

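View pics/t15.png

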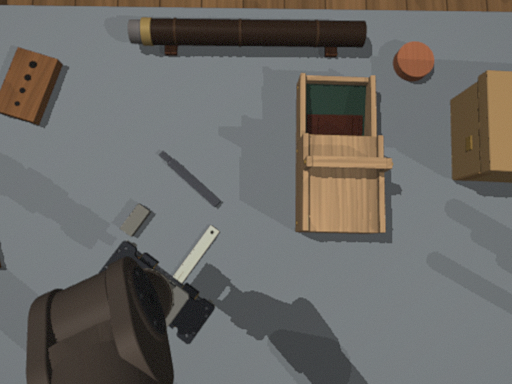

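The spatula lies flat, its tip at about (263,201) in the scene view, which is where it lay at the start. The flap is shut, the base is feet up on the ramp, and the bystanders haven't moved.

```bash
python3 -c "
from cell import arm
print(arm.sign_off())"
```

```text
the job is handed in; nothing more can be done
None
```

The job is handed in at about 28 s on the robot's clock, with the base lying feet up on the catch ramp.

- **Setting down:** I set the base feet down on the sill at about x = -15 mm, let go, and lifted the gripper clear.
- **Pushing:** I held the spatula level about 4.5 mm above the sill and pushed at about 0.04 m/s. The pictures showed the flap resting on the base's top, then the base tipped over the edge on its own.
- **Spatula:** I drew it straight back, let the flap fall shut, and laid the spatula flat in its original place before opening the fingers.

**Last checks:**
- The base shows its runner feet up, with its centre at about x = 192 mm (allowed 170 to 280 mm).
- The flap looks shut in the pictures. I had no reading of its angle.
- The spatula tip is within about 2 px of where a tip lying flat in its original place would appear.
- The bar, lip rest and whetstone look unmoved; I judged this by eye, not by measuring.
- The gripper was clear of everything at hand-in.

No check failed. One measurement was loose: different picks of the box's edges put its centre line up to about 4 mm apart. That was within the 9 mm clearance on each side of the base, and the push stayed straight.

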